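# Load the bottle blanks in the carrying tray and stack its upper tier

## Robot

A 6-joint arm with a two-finger parallel gripper is mounted at the origin on the work surface. World frame = base frame: x ahead of the robot, y to its left, z up, the work surface at z = 0. Lengths are in mm, angles in rad, forces in N, time in s.
With the tool pointing down it reaches from about 250 to 850 mm from the base axis. Payload 12.5 kg.
Tool frame: the origin (TCP) lies on the centre line of the jaws, within the pads' length; the fingertips stand 14 mm ahead of it and the grasp point (between the pads) lies 5 mm behind it (r.tip_extent is the distance from the TCP to the fingertips, in mm); z points along the fingers, y is the line along which they close (so a half turn about z gives the same grasp; the last joint's range is limited). The gripper opens to 93 mm and grips with 3 to 60 N. Pads are 15 mm wide; open, the fingers measure 128 mm over their backs; the gripper's body (75 mm by 188 mm) begins 65 mm behind the grasp point.
Start: joints at [1.214, 0.351, 1.652, -0, 1.139, -0.085], TCP at [147.625, 529.803, 197.933] pointing down, gripper open.
Joint ranges: [-2.75, 2.75], [-0.79, 2.1], [0.01, 2.65], [-1.57, 4.71], [0.07, 3.14], [-2.87, 2.87]. Speed limits (rad/s): [2.22, 2.22, 2.79, 3.14, 3.14, 3.14].

## Interface

Orientations are given as a 3x3 rotation matrix whose columns are the frame's x, y, z axes.
In Python, from bench import r gives the robot as it stands. Calls block until the motion is done:
- r.goto(position, orientation): joint-space move of the TCP to a pose.
- r.line_to(position, attitude=None, max_speed=150): straight line of the TCP; attitude=None keeps the orientation; max_speed is the mean speed in mm/s.
- r.goto_joints(angles): joint-space move.
- r.release() and r.clamp(f_grip=None): open the fingers fully, or close them until they stop; f_grip is the grip in N (None keeps the last).
- r.hold(seconds).
- r.inverse_kinematics(position, orientation): joint angles nearest the present ones, or None.
- r.get_obs(): the state.
- r.read_camera(name): name is "side" or "top"; returns the picture (400x640x3 uint8, red, green, blue); there is no depth.
- r.camera_params(name): a dict with "intrinsics" (3x3 intrinsics, pixels), "D" ([k1, k2, p1, p2, k3] as OpenCV has them; the pictures are not rectified), "xyz" and "rotation" of the camera in the world. Camera axes: x right, y down, z forward; pixel columns grow to the right and rows downward; lengths in mm; the calibration is good to about 2 mm. A picture is of the moment at which its call begins. camera_params takes no time and is no camera call.
A pose or a line that the arm cannot do raises r.Unreachable and nothing moves.
- r.finish_job(): hands the job in; it is judged then, once.
Trained networks look in the newest picture that a camera, given by its name, has taken for a name from the list of things; names that differ only in an ending like _2 or _b are one class to them, and where a whole thing is asked for, a point or a joint stands for the part that bears it (a point fixed in the world has none). Each returns a list of dicts, best first, with "confidence" (0 to 1); they miss things now and then, are a little off and sometimes report something else, mostly with a low value. They report only what shows in the picture. A call takes as long as a camera call. They do not tell look-alikes from the thing itself.
- r.search_frame(camera, label): "location" ([x, y, z] in mm, in the coordinates of the camera as it stood for that picture, good to about 4 mm: the middle of the surface that is visible of it).
- r.landmark_of(camera, label): "location" ([x, y, z] in mm, in the coordinates of the camera as it stood for that picture, good to about 4 mm: a listed point, or the origin of a listed thing).
The state is a dict: "clock": time; "joints": joint angles; "qd": joint speeds; "joint_efforts": joint torques, N m; "ee_pos": TCP position; "tool_rot": TCP orientation; "ft_force": force on the tool from outside, world axes, zero at the start; "moment": the same for the moment, N m; "grip_width": finger opening in mm; "finger_force": force on a finger pad.
Only numpy, scipy, OpenCV 4.12 (cv2) and the standard library are available. Lean on these libraries where they do the work, as an engineer would, in place of code of your own. Each camera call takes 0.05 s, during which the arm holds its last target. There are 200 camera calls.

## Task

Pack the three open bottle blanks for carrying: stand each one upright in the tray nest whose recess is cut to its shape, setting the glass down without dropping it, and leave the two finished bottles (those with stoppers) where they stand. When all three are in, pick up the empty upper tier by its handle and lower it over them, without dropping it, until its four corner posts are fully home in the tray's corner sockets.

Things in the scene. Friction and masses are not known exactly. Their poses are not given: they have to be found in the camera images.
- moon_blank: A flat frosted-glass moon flask without stopper, to be packed: upright disc body 64 mm wide (along y), 28 mm thick (along x, flat faces, z 4 to 68), on a foot 24 x 36 mm, then a neck 20 mm wide (z 67 to 80) and a lip 26 mm wide; 84 mm tall, about 0.12 kg. Its open mouth shows as a dark round spot on top. Origin at the centre of the underside, z up.
- square_blank: A square-bodied frosted bottle without stopper, to be packed: body 40 x 40 mm (sides along x and y), z 0 to 60, then neck and lip as on the others; 84 mm tall, about 0.14 kg, open mouth on top. Origin at the centre of the underside, z up.
- slim_blank: A slim round frosted bottle without stopper, to be packed: body 32 mm in diameter, z 0 to 58, then a shoulder, neck and lip; 84 mm tall, about 0.09 kg, open mouth on top. Origin at the centre of the underside, z up.
- moon_finished: Finished moon flask, not to be moved: same glass as moon_blank, but closed by a domed green stone stopper (25 mm wide, top at 102 mm) and with a little bamboo picture on its faces. Origin at the centre of the underside.
- slim_finished: Finished slim round bottle, not to be moved: same glass as slim_blank, but closed by a domed green stone stopper (25 mm wide, top at 102 mm) and with a little bamboo picture. Origin at the centre of the underside.
- tray: Carrying tray of brown wood, does not move, 110 (x) x 302 mm (y, its length), low walls up to z 27. Origin at the centre of its underside. Pale socket blocks 30 x 30 mm, 30 mm high, stand in its corners at (x +-40, y +-136); each has a round socket 18 mm wide, 22 mm deep, floor at z 8, for a post of the upper tier. The nests stand on its floor (their origins at z 5).
- nest_moon: Fixed pale wood insert in the tray, 84 (x) x 74 (y) x 20 mm high, with a blue-lined recess 15 mm deep, its floor 5 mm above the origin. Origin at the centre of the underside; axes parallel to the tray's. The three nests lie side by side along the tray, in any order. This recess is oblong, 42 mm (x) by 60 mm (y): for the moon flask, its width along the tray's length.
- nest_square: Fixed pale wood insert in the tray, 84 (x) x 74 (y) x 20 mm high, with a blue-lined recess 15 mm deep, its floor 5 mm above the origin. Origin at the centre of the underside; axes parallel to the tray's. The three nests lie side by side along the tray, in any order. This recess is square, 54 x 54 mm: for the square bottle.
- nest_slim: Fixed pale wood insert in the tray, 84 (x) x 74 (y) x 20 mm high, with a blue-lined recess 15 mm deep, its floor 5 mm above the origin. Origin at the centre of the underside; axes parallel to the tray's. The three nests lie side by side along the tray, in any order. This recess is round, 46 mm in diameter: for the slim round bottle.
- upper_tier: Loose upper tier, 0.45 kg: slatted deck 110 (x) x 302 mm (y), z 108 to 126, on four steel posts 12 mm thick at (x +-40, y +-136), feet tapering to 6 mm over 9 mm. Origin at its centre, level with the feet. Handle: bar along y, 124 mm long, 14 mm wide (x) and high, centre at (0, 0, 167), on uprights at y +-55, 40 mm clear beneath. Seated, its origin is 8 mm above the tray's; either way round fits.
There are look-alikes about, which are no part of the job. What is shaped like the square_blank but orange or red is not meant.

How it is judged (in metres and radians):
On the way, in this order (a step that is already met when the one before it is completed fails the run):
1. all three blanks stand released in their own nests, the upper tier not yet on the tray (horizontal distance between moon_blank and nest_moon below 0.014 m and z of moon_blank in the frame of nest_moon between 0.001 and 0.009 m and angle between each of moon_blank, square_blank, slim_blank's own z axis and vertical below 0.12 rad and linear speed of each of moon_blank, square_blank, slim_blank below 0.03 m/s and contact force between the fingers and moon_blank below 0.05 N and horizontal distance between square_blank and nest_square below 0.014 m and z of square_blank in the frame of nest_square between 0.001 and 0.009 m and contact force between the fingers and square_blank below 0.05 N and horizontal distance between slim_blank and nest_slim below 0.014 m and z of slim_blank in the frame of nest_slim between 0.001 and 0.009 m and contact force between the fingers and slim_blank below 0.05 N and horizontal distance between upper_tier and tray above 0.1 m), for 0.2 s.
2. the upper tier is stacked on the tray, all four posts home in the sockets, and released (horizontal distance between upper_tier and tray below 0.008 m and z of upper_tier in the frame of tray between 0.004 and 0.012 m and angle between upper_tier's own z axis and vertical below 0.05 rad and angle between the y axis of upper_tier and the y axis of tray, either way round below 0.08 rad and linear speed of upper_tier below 0.03 m/s and contact force between the fingers and upper_tier below 0.05 N), for 0.2 s.
At the end, for the whole second after the job is handed in: Each blank upright on the floor of its own nest (within 14 mm of its axis, 4 mm of its floor); the tier level, aligned, its posts at the bottom of the sockets (8 mm, 4 mm, 0.08 rad); all released and at rest; the stoppered bottles within 20 mm of their start (all of step 2 and horizontal distance between moon_blank and nest_moon below 0.014 m and z of moon_blank in the frame of nest_moon between 0.001 and 0.009 m and angle between each of moon_blank, square_blank, slim_blank's own z axis and vertical below 0.12 rad and linear speed of each of moon_blank, square_blank, slim_blank below 0.03 m/s and contact force between the fingers and moon_blank below 0.05 N and horizontal distance between square_blank and nest_square below 0.014 m and z of square_blank in the frame of nest_square between 0.001 and 0.009 m and contact force between the fingers and square_blank below 0.05 N and horizontal distance between slim_blank and nest_slim below 0.014 m and z of slim_blank in the frame of nest_slim between 0.001 and 0.009 m and contact force between the fingers and slim_blank below 0.05 N and distance of each of moon_finished, slim_finished from where it was at the start of the episode below 0.02 m); the robot touches nothing.
It fails at once if a stoppered bottle is moved by more than 20 mm or tipped (distance of any of moon_finished, slim_finished from where it was at the start of the episode above 0.02 m or angle between any of moon_finished, slim_finished's own z axis and vertical above 0.4 rad).
It fails at once if a blank falls or is knocked: out of the fingers and faster than 0.6 m/s (a drop of about 20 mm), or lies over ((contact force between the fingers and moon_blank below 0.05 N and linear speed of moon_blank above 0.6 m/s) or (contact force between the fingers and square_blank below 0.05 N and linear speed of square_blank above 0.6 m/s) or (contact force between the fingers and slim_blank below 0.05 N and linear speed of slim_blank above 0.6 m/s) or angle between any of moon_blank, square_blank, slim_blank's own z axis and vertical above 1.2 rad).
It fails at once if the upper tier is dropped: out of the fingers and faster than 0.6 m/s (a drop of about 20 mm) (contact force between the fingers and upper_tier below 0.05 N and linear speed of upper_tier above 0.6 m/s).
It also fails if it takes over 120 s, if anything falls off the work surface, if the arm or the gripper's body presses on something with over 40 N, if the wrist force passes 120 N, or if a joint passes its speed limit or range.

## Working session

There is one attempt and no reset: what is moved stays moved. The work goes in short steps, each a Python script; the robot and the scene stay as the last script left them, time stands still between calls to the robot, and variables do not carry over. Pictures are saved under pics/ and viewed, at most 14 in all, crops included, and the job is handed in when it is done.

```bash
mkdir -p pics; ls; cat > h.py <<'E'
import numpy as np, cv2
from bench import r
def world(c,p):
    k=r.camera_params(c); return np.array(k["rotation"])@np.array(p)+np.array(k["xyz"])
def ray(c,uv,z):
    k=r.camera_params(c); u=cv2.undistortPoints(np.array([[uv]],float),np.array(k["intrinsics"]),np.array(k["D"]))[0,0]
    d=np.array(k["rotation"])@np.array([u[0],u[1],1]); o=np.array(k["xyz"]); return o+d*(z-o[2])/d[2]
def pix(c,P):
    k=r.camera_params(c); R=np.array(k["rotation"]); 
    t=-R.T@np.array(k["xyz"]); return cv2.projectPoints(np.array(P,float).reshape(-1,1,3),cv2.Rodrigues(R.T)[0],t,np.array(k["intrinsics"]),np.array(k["D"]))[0][:,0]
def down(a): # tool y axis (closing) at angle a in world, pointing down
    y=np.array([np.cos(a),np.sin(a),0]); z=np.array([0,0,-1.]); return np.column_stack([np.cross(y,z),y,z])
E
python3 - <<'E'
from h import *
for c in ("top","side"):
    im=r.read_camera(c); cv2.imwrite(f"pics/{c}0.png",im[...,::-1])
    k=r.camera_params(c); print(c,np.round(k["xyz"]),np.round(k["rotation"],3).tolist())
    for n in "moon_blank square_blank slim_blank moon_finished slim_finished tray nest_moon nest_square nest_slim upper_tier".split():
        print(n,[(np.round(world(c,d["location"])).tolist(),round(d["confidence"],2),pix(c,world(c,d["location"]))[0].round().tolist()) for d in r.landmark_of(c,n)])
print(r.get_obs()["clock"])
E
```

```text
pics
top [ 414.  -46. 1080.] [[-0.008, -0.999, 0.052], [-1.0, 0.008, -0.002], [0.002, -0.052, -0.999]]
moon_blank [([361.0, 288.0, -1.0], 0.78, [187.0, 240.0]), ([419.0, 152.0, 1.0], 0.33, [238.0, 217.0])]
square_blank [([346.0, -272.0, -1.0], 0.82, [401.0, 244.0]), ([297.0, -197.0, 1.0], 0.76, [372.0, 263.0]), ([357.0, -360.0, 6.0], 0.56, [435.0, 240.0])]
slim_blank [([419.0, 152.0, -2.0], 0.75, [238.0, 217.0])]
moon_finished [([450.0, 4.0, 4.0], 0.85, [295.0, 205.0])]
slim_finished [([434.0, -164.0, 1.0], 0.73, [359.0, 210.0])]
tray []
nest_moon [([607.0, 256.0, 7.0], 0.88, [199.0, 146.0])]
nest_square [([634.0, 111.0, 6.0], 0.77, [254.0, 135.0])]
nest_slim [([619.0, 186.0, 4.0], 0.75, [226.0, 141.0])]
upper_tier [([622.0, -200.0, -1.0], 0.73, [372.0, 139.0])]
side [359. 505. 692.] [[-0.983, -0.144, 0.115], [-0.184, 0.742, -0.644], [0.008, -0.654, -0.756]]
moon_blank [([357.0, 289.0, 0.0], 0.88, [339.0, 367.0]), ([632.0, 103.0, 5.0], 0.52, [225.0, 252.0])]
square_blank [([294.0, -192.0, 0.0], 0.82, [391.0, 179.0]), ([349.0, -271.0, -2.0], 0.71, [372.0, 156.0]), ([362.0, -355.0, -1.0], 0.64, [371.0, 135.0])]
slim_blank [([624.0, -199.0, 1.0], 0.73, [267.0, 159.0]), ([423.0, 156.0, -2.0], 0.65, [316.0, 293.0])]
moon_finished [([447.0, 6.0, -3.0], 0.84, [318.0, 232.0])]
slim_finished [([433.0, -164.0, -4.0], 0.85, [336.0, 180.0])]
tray []
nest_moon [([604.0, 259.0, 4.0], 0.81, [210.0, 324.0])]
nest_square [([636.0, 104.0, 5.0], 0.7, [223.0, 252.0])]
nest_slim [([615.0, 186.0, 9.0], 0.82, [218.0, 287.0]), ([446.0, 1.0, -4.0], 0.41, [319.0, 230.0])]
upper_tier [([623.0, -198.0, 2.0], 0.63, [267.0, 160.0])]
1.1
```

```bash
python3 - <<'E'
import cv2
t=cv2.imread("pics/top0.png"); cv2.imwrite("pics/top0z.png",cv2.resize(t[90:310,150:470],None,fx=2.5,fy=2.5,interpolation=cv2.INTER_CUBIC))
s=cv2.imread("pics/side0.png"); cv2.imwrite("pics/side0z.png",cv2.resize(s[80:400,150:470],None,fx=1.85,fy=1.85,interpolation=cv2.INTER_CUBIC))
E
```

```text
(no output)
```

View pics/top0z.png

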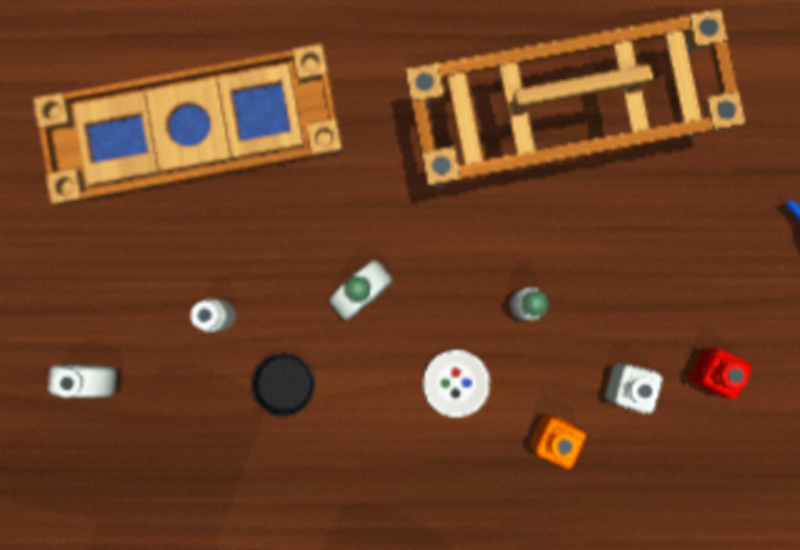

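View pics/side0z.png

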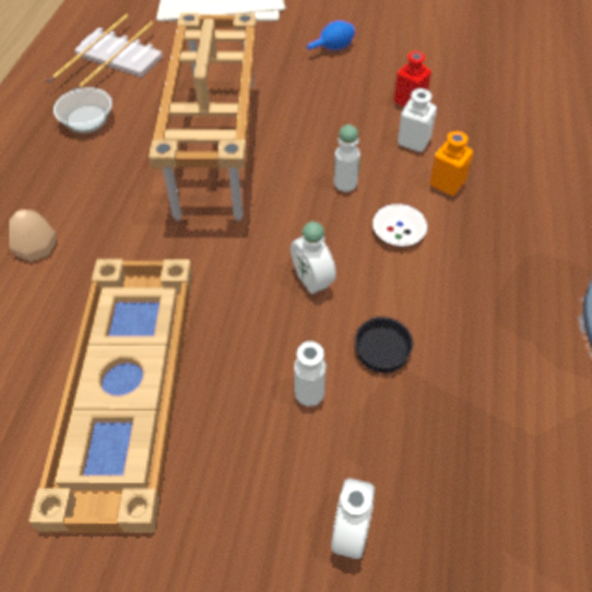

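```bash
cat > meas.py <<'E'
from h import *
from scipy.optimize import least_squares
def dark(c,uv,im,rad=4):
    g=cv2.cvtColor(im,cv2.COLOR_RGB2GRAY).astype(float)
    u,v=np.array(uv); U,V=np.meshgrid(np.arange(640),np.arange(400))
    for _ in range(4):
        m=(U-u)**2+(V-v)**2<rad**2; w=np.clip(np.percentile(g[m],70)-g,0,None)*m; w=w**1
        u,v=(w*U).sum()/w.sum(),(w*V).sum()/w.sum()
    return u,v
T=lambda p:(150+p[0]/2.5-.3,90+p[1]/2.5-.3)
S=lambda p:(150+p[0]/1.85-.2,80+p[1]/1.85-.2)
E
python3 - <<'E'
from meas import *
ims={"top":cv2.imread("pics/top0.png")[...,::-1].copy(),"side":cv2.imread("pics/side0.png")[...,::-1].copy()}
M=np.array([[40,136],[-40,136],[40,-136],[-40,-136]])
G={"tray":(30,[(52,110),(66,185),(310,62),(323,137)],[(51,505),(137,505),(108,270),(175,270)]),
"tier":(126,[(424,81),(441,165),(708,27),(726,110)],[(163,148),(231,148),(189,18),(245,19)])}
for n,(z,t,s) in G.items():
    W={"top":np.array([ray("top",T(p),z)[:2] for p in t]),"side":np.array([ray("side",S(p),z)[:2] for p in s])}
    for c,w in W.items():
        f=lambda q:((np.array([[np.cos(q[2]),-np.sin(q[2])],[np.sin(q[2]),np.cos(q[2])]])@M.T).T+q[:2]-w).ravel()
        q=least_squares(f,[620,0,0]); print(n,c,q.x.round(3),q.fun.round(1))
for n,t,s in [("moon",(67,382),(356,498)),("slim",(204,315),(311,353)),("square",(645,390),(421,97))]:
    print(n,ray("top",dark("top",T(t),ims["top"]),84).round(1),ray("side",dark("side",S(s),ims["side"]),84).round(1),ray("top",T(t),84).round(1),ray("side",S(s),84).round(1))
t=cv2.imread("pics/top0.png"); s=cv2.imread("pics/side0.png")
cr=[t[220:260,160:210],t[225:265,385:435],s[325:385,320:370][:60],s[120:170,350:400]]
cv2.imwrite("pics/z1.png",np.hstack([cv2.resize(x,(400,int(400*x.shape[0]/50)),interpolation=cv2.INTER_CUBIC)[:320] for x in cr[:2]]))
E
```

```text
tray top [6.19178e+02 1.82014e+02 1.78000e-01] [ 0.2  0.8 -0.8  2.   0.6 -0.9 -0.  -1.9]
tray side [6.17814e+02 1.85298e+02 1.84000e-01] [ 0.3  0.3 -0.5  0.3  0.7 -0.5 -0.5 -0.1]
tier top [ 6.23961e+02 -2.01035e+02  1.85000e-01] [-0.4 -0.3  0.3  0.2 -0.1 -0.1  0.2  0.2]
tier side [ 6.23435e+02 -1.98496e+02  1.86000e-01] [-0.1  0.7 -0.2  1.4 -0.1 -0.3  0.4 -1.8]
moon [357.4 286.3  84. ] [356.5 286.8  84. ] [358.3 285.8  84. ] [356.1 286.6  84. ]
slim [422.  153.7  84. ] [421.4 154.6  84. ] [421.9 153.8  84. ] [420.1 154.9  84. ]
square [ 345.7 -270.3   84. ] [ 345.8 -262.8   84. ] [ 346.5 -270.6   84. ] [ 345.9 -264.7   84. ]
```

View pics/z1.png

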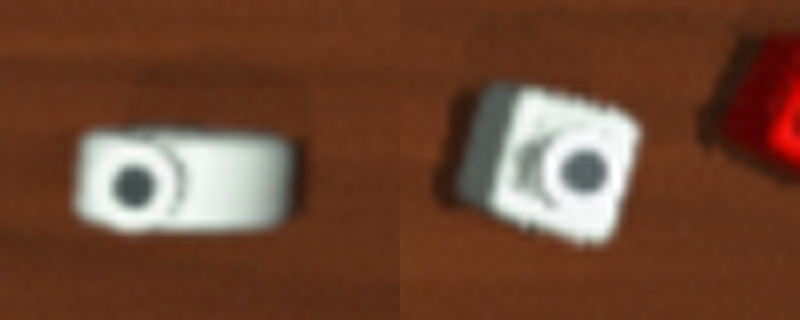

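```bash
cat > act.py <<'E'
from h import *
Y=.181
def att(p,a):
    q0=np.array(r.get_obs()["joints"]); best=None
    for b in (a,a+np.pi):
        q=r.inverse_kinematics(list(p),down(b))
        if q is not None and (best is None or abs(q[5])<best[0]): best=(abs(q[5]),b)
    if best is None: raise RuntimeError(("no ik",p,a))
    return down(best[1])
def go(p,a): r.goto(list(p),att(p,a))
def st(s):
    o=r.get_obs(); print(s,"t",round(o["clock"],1),"p",np.round(o["ee_pos"],1),"w",round(o["grip_width"],1),"f",np.round(o["finger_force"],1),"ft",np.round(o["ft_force"],1))
def pickplace(xy,a,nest,h=40,via=None):
    x,y=xy; go((x,y,190),a); r.line_to([x,y,h],max_speed=120); r.clamp(25); st("grip")
    r.line_to([x,y,230],max_speed=150); st("lift")
    if via: go(via,Y)
    go((*nest,230),Y); r.line_to([*nest,h+25],max_speed=150); r.line_to([*nest,h+10.5],max_speed=25); st("down")
    r.release(); r.hold(.2); r.line_to([*nest,200],max_speed=150); st("out")
E
python3 - <<'E'
from act import *
pickplace((421.7,154.2),0.1,(618.5,183.7))
im=r.read_camera("top"); cv2.imwrite("pics/a.png",im[...,::-1])
s=r.read_camera("side"); cv2.imwrite("pics/b.png",cv2.resize(s[200:400,150:410,::-1],None,fx=2.5,fy=2.5))
E
```

```text
grip t 5.3 p [421.6 154.2  39.9] w 25.3 f 21.2 ft [ 0.9 -0.1 -1.1]
lift t 6.7 p [421.3 154.1 229.3] w 25.0 f 21.2 ft [ 0.4  0.1 -1.8]
down t 9.5 p [618.5 183.7  50.5] w 25.6 f 21.3 ft [ 0.  -0.2 -1.9]
out t 12.0 p [618.  183.6 199. ] w 93.0 f 0.0 ft [-0.4  0.4 -1. ]
```

View pics/b.png

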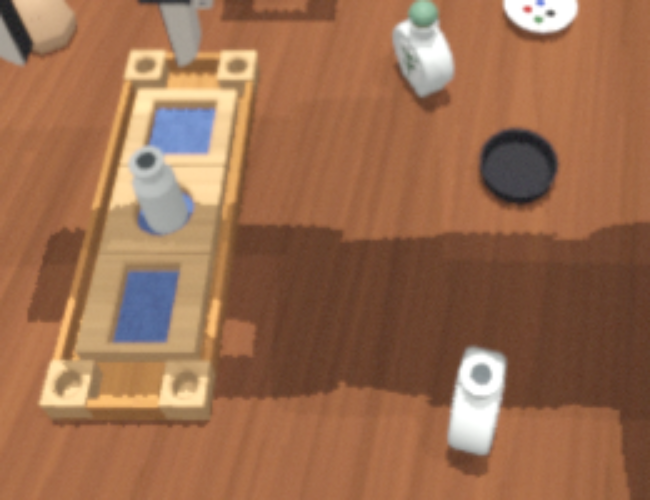

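```bash
python3 - <<'E'
from meas import *
im=r.read_camera("top")
cv2.imwrite("pics/c.png",cv2.resize(im[110:180,160:300,::-1],None,fx=5,fy=5,interpolation=cv2.INTER_CUBIC))
print(ray("side",(209.2,263.6),94), pix("top",[[618.5,183.7,94],[618.5,183.7,10]]),pix("side",[[618.5,183.7,94],[618.5,183.7,10]]))
for c in("top","side"):
    if c=="side": r.read_camera(c)
    print([(world(c,d["location"]).round(),round(d["confidence"],2)) for d in r.landmark_of(c,"slim_blank")])
E
```

```text
[616.33913664 183.68086314  94.        ] [[218.37955656 134.23828926]
 [225.79692181 140.77337173]] [[208.06880539 263.41580675]
 [217.00364573 285.68395281]]
[(array([618., 180.,   7.]), 0.72)]
[(array([618., 183.,   6.]), 0.94)]
```

View pics/c.png

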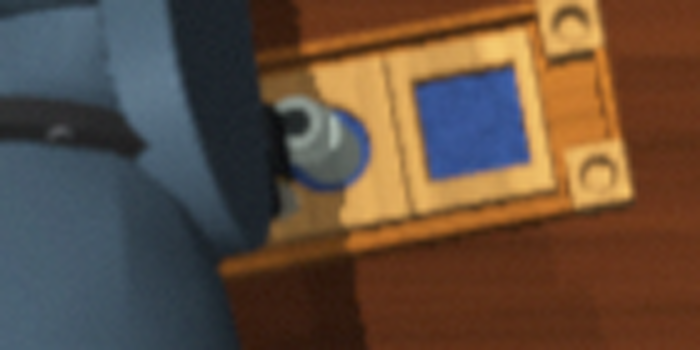

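```bash
python3 - <<'E'
from act import *
pickplace((357,286.5),-.06,(605.2,256.5))
go((450,-50,260),0); pickplace((346,-270),-.30,(631.8,110.9),via=(450,-50,260))
go((450,-50,300),0)
t=r.read_camera("top"); s=r.read_camera("side")
cv2.imwrite("pics/d.png",cv2.resize(t[90:270,150:450,::-1],None,fx=2.6,fy=2.6,interpolation=cv2.INTER_CUBIC))
cv2.imwrite("pics/e.png",cv2.resize(s[80:380,150:450,::-1],None,fx=2,fy=2,interpolation=cv2.INTER_CUBIC))
E
```

```text
grip t 15.8 p [357.  286.5  40. ] w 27.7 f 25.0 ft [0.2 0.6 0.1]
lift t 17.2 p [356.7 286.3 229.3] w 27.5 f 25.0 ft [-0.4 -0.  -1.3]
down t 20.2 p [605.2 256.5  50.4] w 27.9 f 25.0 ft [ 0.2 -0.5 -1.4]
out t 22.7 p [604.8 256.3 198.9] w 93.3 f 0.0 ft [-0.3  0.  -0.3]
grip t 27.5 p [ 346. -270.   40.] w 25.7 f 24.9 ft [-0.1 -0.1 -1. ]
lift t 28.9 p [ 345.7 -269.7  229.3] w 25.8 f 24.9 ft [-0.5 -0.2 -1.7]
down t 32.8 p [631.8 110.9  50.5] w 25.5 f 24.9 ft [-0.2 -0.2 -1.3]
out t 35.3 p [631.3 110.9 199. ] w 92.9 f 0.0 ft [-0.1 -0.  -0.2]
```

View pics/d.png

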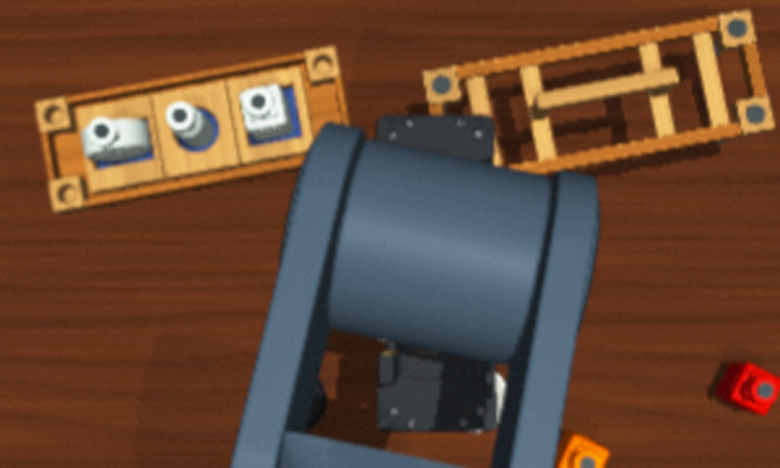

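View pics/e.png

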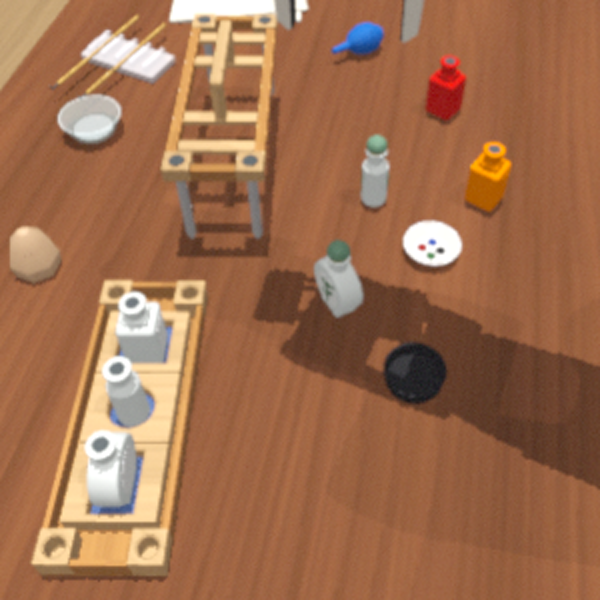

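```bash
python3 - <<'E'
from meas import *
D=lambda p:(150+p[0]/2.6-.3,90+p[1]/2.6-.3); E=lambda p:(150+p[0]/2-.25,80+p[1]/2-.25)
nest=dict(moon=(605.2,256.5),slim=(618.5,183.7),square=(631.8,110.9))
for n,t,s in [("moon",(102,131),(101,446)),("slim",(180,115),(118,370)),("square",(259,101),(132,303))]:
    print(n,nest[n],ray("top",D(t),94).round(1),ray("side",E(s),94).round(1))
for c in("top","side"):
    r.read_camera(c)
    for n in nest: print(c,n,[(world(c,d["location"]).round(),round(d["confidence"],2)) for d in r.landmark_of(c,n+"_blank")])
im=cv2.imread("pics/e.png"); cv2.imwrite("pics/f.png",cv2.resize(im[280:520,40:220],None,fx=2.5,fy=2.5,interpolation=cv2.INTER_CUBIC))
E
```

```text
moon (605.2, 256.5) [604.9 254.8  94. ] [602.9 258.8  94. ]
slim (618.5, 183.7) [619.2 182.4  94. ] [616.2 186.1  94. ]
square (631.8, 110.9) [631.8 109.   94. ] [630.7 112.4  94. ]
top moon [(array([607., 257.,   7.]), 0.62)]
top slim [(array([619., 181.,   9.]), 0.65)]
top square [(array([ 360., -360.,    5.]), 0.92), (array([632., 106.,   9.]), 0.78), (array([ 298., -194.,   -1.]), 0.54)]
side moon [(array([605., 260.,   9.]), 0.59)]
side slim [(array([622., 185.,   8.]), 0.73)]
side square [(array([634., 113.,   9.]), 0.95), (array([ 291., -192.,   -0.]), 0.83), (array([ 361., -358.,   -3.]), 0.69)]
```

View pics/f.png

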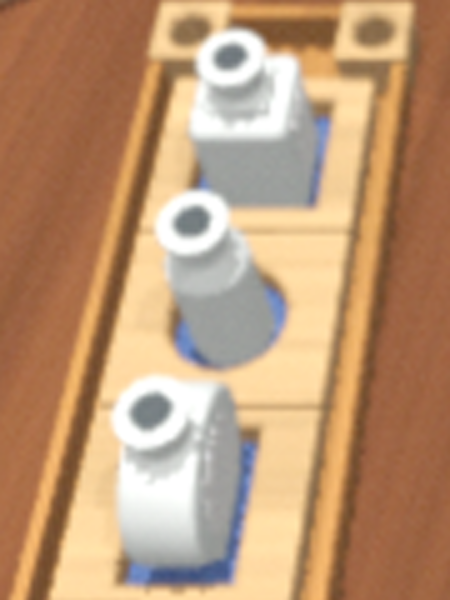

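```bash
python3 - <<'E'
from act import *
x,y=623.7,-199.8
go((x,y,290),.185); r.line_to([x,y,162],max_speed=100); st("at"); r.clamp(60); r.hold(.3); st("grip")
r.line_to([x,y,200],max_speed=50); st("up")
r.line_to([x,y,312],max_speed=120)
r.line_to([618.5,183.6,312],att((618.5,183.6,312),.181),max_speed=130); st("over")
r.line_to([618.5,183.6,212],max_speed=80); r.hold(.5); st("pre")
t=r.read_camera("top"); s=r.read_camera("side")
cv2.imwrite("pics/g0.png",s[...,::-1]);cv2.imwrite("pics/t0.png",t[...,::-1])
cv2.imwrite("pics/g.png",cv2.resize(s[190:400,150:330,::-1],None,fx=2.8,fy=2.8,interpolation=cv2.INTER_CUBIC))
E
```

```text
at t 39.2 p [ 624.  -199.9  162.7] w 92.8 f 0.0 ft [0.9 0.3 0.6]
grip t 40.9 p [ 623.7 -199.8  162. ] w 0.0 f 0.0 ft [ 0.2  0.3 -0.2]
up t 41.8 p [ 623.5 -199.7  199.7] w 0.8 f 0.0 ft [0.5 0.9 0.2]
over t 46.0 p [618.5 183.3 312. ] w 0.6 f 0.0 ft [ 0.1  0.2 -0.2]
pre t 47.9 p [618.5 183.6 212. ] w 0.5 f 0.0 ft [ 0.4 -0.4 -0.3]
```

View pics/g.png

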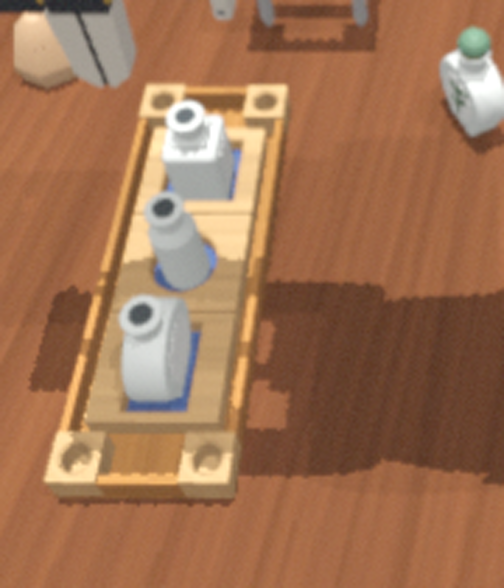

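```bash
python3 - <<'E'
from act import *
o=r.get_obs(); print(r.tip_extent, np.round(o["ee_pos"],1), np.round(o["tool_rot"],3).tolist(), np.round(o["joints"],3))
p=o["ee_pos"]; 
print(pix("side",[p,np.array(p)+[0,0,-14],np.array(p)+[0,0,26],np.array(p)+[0,0,60]]).round(1), pix("top",[p]).round(1))
r.release()
s=r.read_camera("side"); cv2.imwrite("pics/i.png",cv2.resize(s[100:260,130:330,::-1],None,fx=3.5,fy=3.5,interpolation=cv2.INTER_CUBIC))
E
```

```text
14.0 [618.5 183.6 212. ] [[-0.18, 0.984, -0.0], [0.984, 0.18, -0.0], [-0.0, -0.0, -1.0]] [ 0.216  0.513  1.369 -0.     1.259  0.035]
[[192.3 224.1]
 [194.4 229.4]
 [188.2 213.9]
 [182.3 199.3]] [[205.6 123. ]]
```

View pics/i.png

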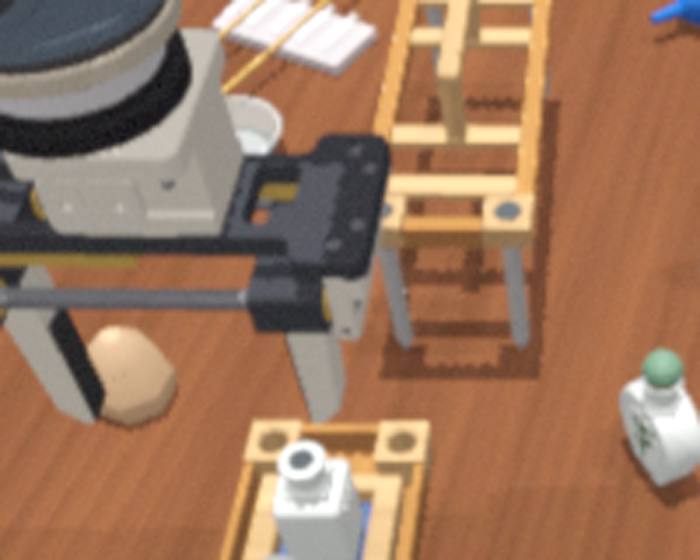

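The side picture shows the fingertips about 25–35 mm higher than the nominal model. They are near (188, 220), where (194, 229) was expected. That explains the 26 mm grip widths (the lips of the bottles) and the missed handle. I'll grasp the bar lower and watch the force.

```bash
python3 - <<'E'
from act import *
r.line_to([618.5,183.6,300],max_speed=200)
x,y=623.7,-199.8
go((450,-20,300),.18); go((x,y,290),.185); r.line_to([x,y,165],max_speed=120); r.hold(.3); f0=r.get_obs()["ft_force"][2]
for z in range(160,127,-4):
    r.line_to([x,y,z],max_speed=40); f=r.get_obs()["ft_force"][2]
    if f-f0>5: print("contact",z,f); break
st("at"); r.clamp(40); r.hold(.3); st("grip")
s=r.read_camera("side"); cv2.imwrite("pics/j.png",cv2.resize(s[60:220,170:370,::-1],None,fx=3.5,fy=3.5,interpolation=cv2.INTER_CUBIC))
E
```

```text
at t 55.9 p [ 623.5 -199.7  127.7] w 92.9 f 0.0 ft [-0.4  0.7 -0. ]
grip t 57.4 p [ 623.7 -199.8  128. ] w 13.5 f 40.0 ft [ 0.8  1.  -0.8]
```

View pics/j.png

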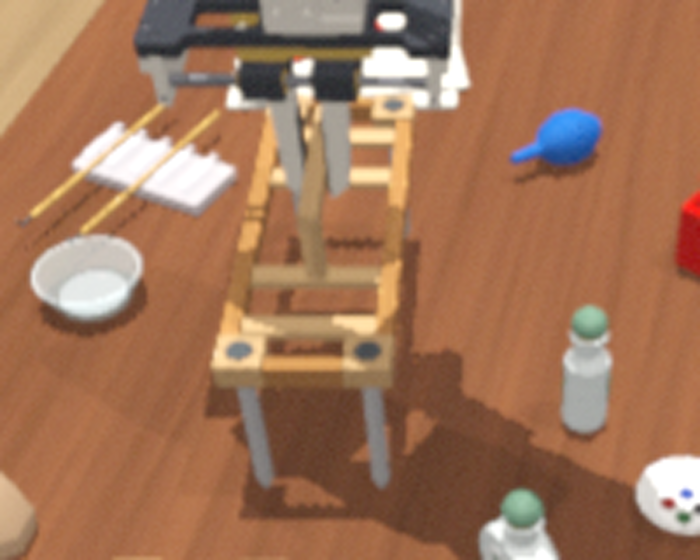

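The bar is now held, with the width at 13.5 mm and the tips below the bar. Next I carry it over and stop above the sockets.

```bash
python3 - <<'E'
from act import *
x,y=623.7,-199.8
r.clamp(60); r.line_to([x,y,160],max_speed=50); st("up")
r.line_to([x,y,285],max_speed=120)
r.line_to([618.5,183.6,285],att((618.5,183.6,285),.181),max_speed=130); st("over")
r.line_to([618.5,183.6,173],max_speed=70); r.hold(.5); st("pre")
s=r.read_camera("side"); t=r.read_camera("top")
cv2.imwrite("pics/k0.png",s[...,::-1]);cv2.imwrite("pics/kt.png",t[...,::-1])
cv2.imwrite("pics/k.png",cv2.resize(s[190:400,140:300,::-1],None,fx=2.8,fy=2.8,interpolation=cv2.INTER_CUBIC))
M=[[40,136],[-40,136],[40,-136],[-40,-136]]
c,sn=np.cos(.181),np.sin(.181)
P=[[618.5+c*a-sn*b,183.6+sn*a+c*b,126+45] for a,b in M]
F=[[p[0],p[1],45] for p in P]; 
print(((pix("side",P+F)-[140,190])*2.8).round(0).tolist()); print(pix("top",P).round(1).tolist())
E
```

```text
up t 58.5 p [ 623.5 -199.7  159.7] w 13.8 f 60.0 ft [ 0.3 -0.1 -3.7]
over t 62.8 p [618.5 183.4 285. ] w 13.5 f 60.0 ft [-0.2 -0.3 -3.1]
pre t 65.0 p [618.5 183.6 173. ] w 13.3 f 60.0 ft [-0.3  0.1 -4.1]
[[28.0, 356.0], [185.0, 357.0], [147.0, -28.0], [265.0, -27.0], [97.0, 444.0], [230.0, 445.0], [187.0, 86.0], [291.0, 87.0]]
[[147.5, 121.2], [153.4, 156.1], [267.2, 98.5], [273.7, 133.3]]
```

View pics/k.png

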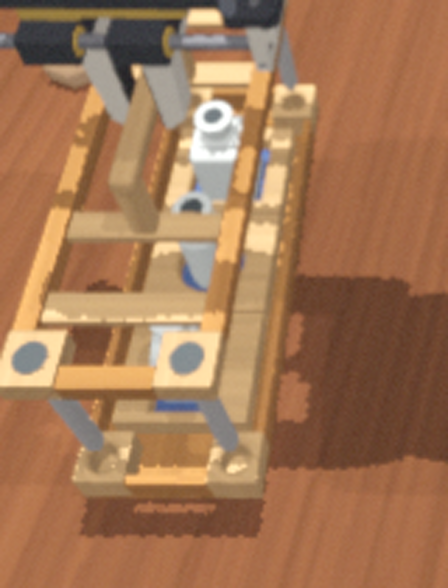

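The post tops appear at (30, 357) and (186, 357), against predicted (28, 356) and (185, 357). That is aligned to about 1 mm, so I insert.

```bash
python3 - <<'E'
from act import *
f0=np.array(r.get_obs()["ft_force"])
for z in np.arange(165,134.9,-2):
    r.line_to([618.5,183.6,z],max_speed=30); f=np.array(r.get_obs()["ft_force"])-f0
    if np.abs(f).max()>4: print(z,f.round(1))
    if f[2]>8: break
st("end")
E
```

```text
135.0 [-1.2 -0.7  7.5]
end t 69.3 p [619.  183.7 136. ] w 13.2 f 60.0 ft [-1.2 -0.7  4.8]
```

```bash
python3 - <<'E'
from act import *
r.release(); r.hold(.3); r.line_to([618.5,183.6,260],max_speed=100); go((450,-20,300),.18); st("out")
s=r.read_camera("side")
M=[[40,136],[-40,136],[40,-136],[-40,-136]]
c,sn=np.cos(.181),np.sin(.181)
print(((pix("side",[[618.5+c*a-sn*b,183.6+sn*a+c*b,134] for a,b in M])-[140,170])*2.5).round(0).tolist())
cv2.imwrite("pics/m.png",cv2.resize(s[170:400,140:400,::-1],None,fx=2.5,fy=2.5,interpolation=cv2.INTER_CUBIC))
E
```

```text
out t 73.3 p [450.7 -19.6 300. ] w 92.8 f 0.0 ft [-0.5  0.  -0.1]
[[45.0, 394.0], [178.0, 394.0], [142.0, 58.0], [244.0, 58.0]]
```

View pics/m.png

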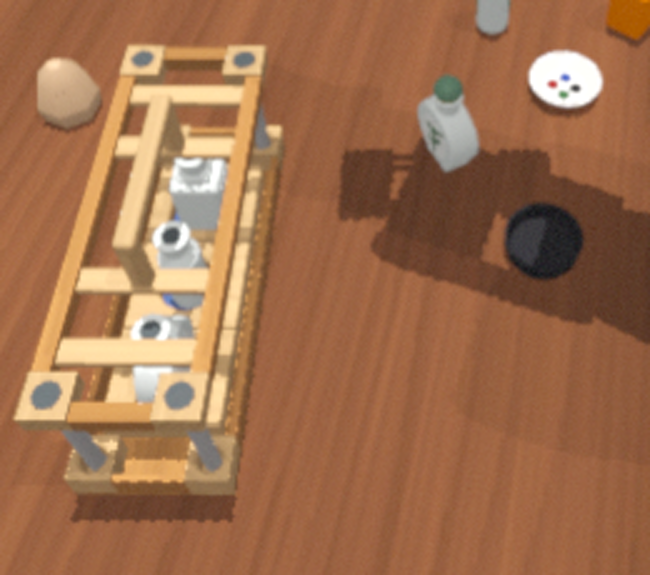

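The four post tops appear at (46, 395), (179, 395), (143, 59) and (244, 59), all within 1 px of where a seated tier should show. The bottles stand upright beneath it.

```bash
python3 -c "
from bench import r
print(r.finish_job())"
```

```text
the job is handed in; nothing more can be done
None
```

I packed the three blanks upright in their nests, seated the upper tier on the tray with its posts home, and handed the job in at about 73 s; no verdict came back, but the last side picture showed everything in place.

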